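# Tuck the tea-box flap under its lip

### The job

Close the bamboo tea-bag box: with a fingertip, press its green flap down flat, then push it by its white ridge away from the hinge until its free edge is tucked fully home beneath the black lip and stays shut by itself. Press gently and grasp nothing: do not pinch or lift the flap or the box, do not shove the box out of its place, and leave the other things on the ledge alone.

Things in the scene. Friction and masses are not known exactly. Their poses are not given: they have to be found in the camera images.
- tea_box: Open bamboo box of tea bags, 150 x 120 mm, walls 70 mm high, 6 mm thick, loose on the ledge on rubber feet, about 1 kg. Origin: centre of its underside; +x points from the hinge side to the lip side, +z up. It is turned at most about 0.5 rad, so +x points roughly away from the robot.
- flap (a joint): Green flap, 100 mm wide, 4 mm thick, hinge axis along the box's y. Angle in rad: 0 = flat on the box, pi/2 = upright; starts at 1.1 to 1.45, leaning a little towards the lip. A weak spring (0.07 N m/rad, rest near 1.3) raises it again if let go untucked; about 1 N at the edge folds it flat. Once tucked it rests up against the lip at about 0.04 rad.
- flap_slide (a joint): How far the flap and its hinge pin are pushed along the box's +x in the slotted hinge, in m: 0 (start; flat, its edge is 5 mm short of the lip) to 0.018 (end stop, edge 13 mm under the lip). About 2 N moves it and it stays where left. It goes under the lip only while pressed flat; folded when already pushed forward it lands on top of the lip.
- hinge_pin (a point): Middle of the hinge axis, 74 mm above the ledge (the flat flap's mid-thickness); 62 mm to -x of the box's centre at the start, moves with the slide.
- flap_edge (a point): Middle of the flap's free edge, mid-thickness, 112 mm from the hinge axis.
- ridge (a point): Top middle of the white ridge on the flap's outer face (towards the robot while it stands, upper once flat): a bar 64 mm long across the flap, 6 mm thick, centred 88 mm from the hinge axis, standing 9 mm above the face. A fingertip on the flap between hinge and ridge can push against it.
- lip (a point): Middle of the lower front edge of the black lip, a bar 120 mm wide on the box's +x wall: 55 mm to +x of the box's centre; it overhangs the opening from x = 55 to 75 mm, underside 81 mm and top 85 mm above the ledge.
- bowls: Bystander: nested stack of three white and blue ceramic bowls, 140 mm across, 100 mm high, origin at the underside centre.
- canister: Bystander: closed round aluminium tea canister, 79 mm across, 138 mm high, origin at the underside centre.
- mug: Bystander: blue ceramic mug, 76 mm across, 90 mm high, handle at its +y, origin at the underside centre.
- funnel: Bystander: yellow plastic funnel standing mouth down, 100 mm across, 100 mm high, origin at the underside centre.
- spoon: Bystander: wooden spoon lying flat, 260 mm long along its x, origin in its middle on the underside.
There are look-alikes about, which are no part of the job. What is shaped like the tea_box but turquoise is not meant.

How it is judged:
On the way, in this order (a step that is already met when the one before it is completed fails the run):
1. the flap is folded down over the box (value of joint flap below 0.2 rad), for 0.05 s.
2. its free edge is beneath the lip (value of joint flap below 0.08 rad and value of joint flap_slide above 0.012 m and x of flap_edge in the frame of tea_box above 0.06 m and z of flap_edge in the frame of tea_box below 0.081 m), for 0.1 s.
At the end, for the whole second after the job is handed in: The flap lies flat (within 0.08 rad), pushed at least 12 of its 18 mm home, with its free edge at least 5 mm beneath the lip, and stays there by itself; the box stands flat, at rest, within 50 mm of where it was, and every bystander within 30 mm of where it was (all of step 2 and velocity of joint flap below 0.1 rad/s and linear speed of tea_box below 0.02 m/s and angle between tea_box's own z axis and vertical below 0.05 rad and distance of tea_box from where it was at the start of the episode below 0.05 m and distance of each of bowls, canister, mug, funnel, spoon from where it was at the start of the episode below 0.03 m); the robot touches nothing.
It fails at once if the box is lifted or tipped up (height (world z) of tea_box above 0.015 m or angle between tea_box's own z axis and vertical above 0.2 rad).
It fails at once if the box is shoved more than 50 mm (distance of tea_box from where it was at the start of the episode above 0.05 m).
It fails at once if the flap is pinched or pressed with more than 30 N (contact force between the fingers and flap_slide above 30 N).
It fails at once if a bystander is moved by more than 30 mm or lifted (distance of any of bowls, canister, mug, funnel, spoon from where it was at the start of the episode above 0.03 m).
It fails at once if a bystander is knocked over (angle between any of bowls, canister, mug, funnel's own z axis and vertical above 0.4 rad).
It also fails if it takes over 35 s, if anything falls off the work surface, if the arm or the gripper's body presses on something with over 40 N, if the wrist force passes 120 N, or if a joint passes its speed limit or range.

### The arm

A 6-joint arm with a two-finger parallel gripper is mounted at the origin on the work surface. World frame = base frame: x ahead of the robot, y to its left, z up, the work surface at z = 0. Lengths are in m, angles in rad, forces in N, time in s.
With the tool pointing down it reaches from about 0.35 to 1 m from the base axis. Payload 7.1 kg.
Tool frame: the origin (TCP) lies at the very end of the fingers, on their centre line; the grasp point (between the pads) lies 19 mm behind it; z points along the fingers, y is the direction in which the jaws open and shut (so a half turn about z gives the same grasp; the last joint's range is limited). The gripper opens to 85 mm and grips with 20 to 120 N. Pads are 22 mm wide; open, the fingers measure 114 mm over their backs; the gripper's body (76 mm by 85 mm) begins 54 mm behind the grasp point. The pads swing forward as they close: fully open they stand 13 mm farther back than shut.
Start: joints at [-1.226, 0.423, 1.63, -0, 1.089, -0.019], TCP at [0.222, -0.584, 0.231] pointing down, gripper open.
Joint ranges: [-3, 3], [-0.9, 2.11], [0.09, 2.58], [-1.31, 4.45], [0.11, 2.69], [-2.54, 2.54]. Speed limits (rad/s): [2.39, 2.39, 3.01, 3.14, 3.14, 3.14].

### API

Orientations are given as a rotation vector (axis times angle).
In Python, from bench import monitor, eyes, sign_off gives the robot as it stands. The module is installed in compiled form; this text tells all that it offers.
- The arm moves only by the tool step_arm, never from a script. Its argument "commands" is a list that holds one entry, the list of rows, each a list of 7 numbers: the turn, a rotation vector about the tool's x, y, z in rad, then the shift along the tool's x, y, z in m, then the closure, from 0 (fully open) to 1 (shut). In form: [[[ax, ay, az, x, y, z, claw], ...]]. A call has 1 to 12 rows; each row is the pose to reach, as a shift and turn from the pose commanded when the call began, along the tool's axes at that moment; what a row does not reach only later rows make up. A row lasts 1/12 s, in which the tool goes at most 41.7 mm and 7.16 degrees, less where a joint would pass 70% of its speed; a pose out of reach is approached as far as the arm can. A call with a gripper value outside its range is refused whole. The fingers move at their own pace and stop on an object; "force" is the grip in N (left out, the last holds). Time passes only in rows, so rows that repeat a pose let the fingers close. It gives the time, the measured TCP pose, the force and the opening at its end, in the units of the state.
- monitor.observe(): the state, without advancing time (a new reading comes with each control period).
- eyes.snapshot(name): name is "scene" or "top" or "wrist"; returns the picture (400x640x3 uint8, blue, green, red); there is no depth.
- eyes.calibration(name): a dict with "camera_matrix" (3x3 intrinsics, pixels), "D" ([k1, k2, p1, p2, k3] as OpenCV has them; the pictures are not rectified), "R" (3x3) and "t" (3): a world point X has camera coordinates R X + t. Camera axes: x right, y down, z forward; pixel columns grow to the right and rows downward; lengths in m; the calibration is good to about 2 mm. A picture is of the moment at which its call begins: read the wrist's pose just before it. calibration takes no time and is no camera call; for the wrist camera it gives the pose at the moment of the call.
- sign_off(): hands the job in, once; it reports no verdict.
The state is a dict: "clock": time; "q": joint angles; "qd": joint speeds; "tau": joint torques, N m; "position": TCP position; "tcp_rot": TCP orientation; "force": force on the tool from outside, world axes, zero at the start; "wrist_torque": the same for the moment, N m; "grip_width": finger opening in m.
Only numpy, scipy, OpenCV 4.12 (cv2) and the standard library are available. Lean on these libraries where they do the work, as an engineer would, in place of code of your own. Each camera call takes 0.05 s, during which the arm holds its last target. There are 200 camera calls.

## Working session

There is one attempt and no reset: what is moved stays moved. The work goes in short steps, Python scripts to look and compute and a tool call to move; the robot and the scene stay as the last step left them, time stands still between calls to the robot, and variables do not carry over. Pictures are saved under pics/ and viewed, about 8 in all and at most 12, crops included, and the job is handed in when it is done.

Besides the shell and the picture viewer there is one more tool, called after "Call:" as name(argument=value, ...) on one line, values as JSON. step_arm: Moves the arm, as the interface text tells. Its arguments: {"type":"object","properties":{"commands":{"type":"array","items":{"type":"array","items":{"type":"array","items":{"type":"number"}}}},"force":{"type":"number"}},"required":["commands"]}

```bash
mkdir -p pics; python3 - <<'E'
from bench import monitor, eyes
import cv2,numpy as np
s=monitor.observe();print({k:np.round(v,3) for k,v in s.items()})
for n in("scene","top"):
    c=eyes.calibration(n);print(n,{k:np.round(v,3).tolist() for k,v in c.items()})
    cv2.imwrite(f"pics/{n}0.png",eyes.snapshot(n))
E
```

```text
{'clock': np.float64(0.0), 'q': array([-1.226,  0.424,  1.631, -0.   ,  1.089, -0.019]), 'qd': array([ 0.   ,  0.002, -0.001, -0.002, -0.002,  0.001]), 'tau': array([-2.0000e-03, -5.5738e+01, -2.8175e+01, -0.0000e+00,  7.0000e-03,
        0.0000e+00]), 'position': array([ 0.222, -0.584,  0.231]), 'tcp_rot': array([-3.088, -0.568,  0.   ]), 'force': array([0.216, 0.253, 0.492]), 'wrist_torque': array([ 0.019, -0.011,  0.009]), 'grip_width': np.float64(0.085)}
scene {'camera_matrix': [[365.162, 0.0, 317.543], [0.0, 365.162, 198.491], [0.0, 0.0, 1.0]], 'D': [-0.059, 0.0, 0.0, 0.0, 0.0], 'R': [[-0.337, 0.941, 0.015], [0.659, 0.247, -0.71], [-0.672, -0.23, -0.704]], 't': [0.201, -0.326, 1.409]}
top {'camera_matrix': [[365.633, 0.0, 327.637], [0.0, 365.633, 192.427], [0.0, 0.0, 1.0]], 'D': [-0.083, 0.0, 0.0, 0.0, 0.0], 'R': [[0.005, -1.0, 0.021], [-0.981, -0.009, -0.194], [0.194, -0.02, -0.981]], 't': [-0.016, 0.591, 1.005]}
```

View pics/scene0.png

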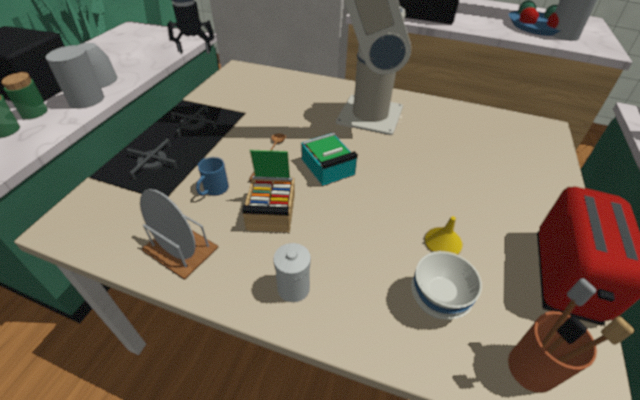

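View pics/top0.png

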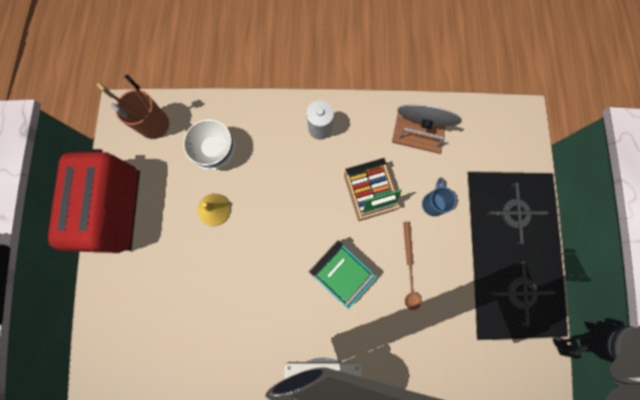

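Two boxes are shaped alike. The bamboo one has an upright green flap (top ~(373,190), scene ~(270,195)). The turquoise one has a flat green flap (top ~(343,273), scene ~(330,157)). The bamboo box with tea bags is the one meant. Next is a crop to confirm it and get corner pixels.

```bash
cat > h.py <<'E'
import cv2,numpy as np
from bench import monitor,eyes
def ray(n,uv):
    c=eyes.calibration(n);R=np.array(c["R"]);t=np.array(c["t"])
    p=cv2.undistortPoints(np.float64(uv).reshape(-1,1,2),np.array(c["camera_matrix"]),np.array(c["D"])).reshape(-1,2)
    return -R.T@t,np.c_[p,np.ones(len(p))]@R
def plane(n,uv,z):
    o,d=ray(n,uv);return o+d*((z-o[2])/d[:,2])[:,None]
def proj(n,X):
    c=eyes.calibration(n);r,_=cv2.Rodrigues(np.array(c["R"]))
    return cv2.projectPoints(np.float64(X),r,np.array(c["t"]),np.array(c["camera_matrix"]),np.array(c["D"]))[0].reshape(-1,2)
E
python3 - <<'E'
from h import *
a=cv2.imread("pics/top0.png")[145:230,330:420];b=cv2.imread("pics/scene0.png")[140:240,230:310]
a=cv2.resize(a,None,fx=5,fy=5,interpolation=cv2.INTER_CUBIC);b=cv2.resize(b,None,fx=4.25,fy=4.25,interpolation=cv2.INTER_CUBIC)
cv2.imwrite("pics/crop0.png",np.hstack([a,b]));print(a.shape,b.shape)
g=cv2.imread("pics/top0.png");hsv=cv2.cvtColor(g,cv2.COLOR_BGR2HSV)
m=(hsv[...,2]<45).astype(np.uint8);m[:145]=0;m[230:]=0;m[:,:335]=0;m[:,410:]=0
for c in cv2.findContours(m,0,1)[0]:
    if cv2.contourArea(c)>20: print("black top",cv2.boxPoints(cv2.minAreaRect(c)).round(1).tolist())
print(plane("top",[[390,218],[361,220],[346,177],[384,160]],0.07).round(3))
E
```

```text
(425, 450, 3) (425, 340, 3)
black top [[347.20001220703125, 169.39999389648438], [383.1000061035156, 158.89999389648438], [384.5, 163.8000030517578], [348.70001220703125, 174.3000030517578]]
[[ 0.516 -0.189  0.07 ]
 [ 0.509 -0.106  0.07 ]
 [ 0.634 -0.064  0.07 ]
 [ 0.687 -0.176  0.07 ]]
```

View pics/crop0.png

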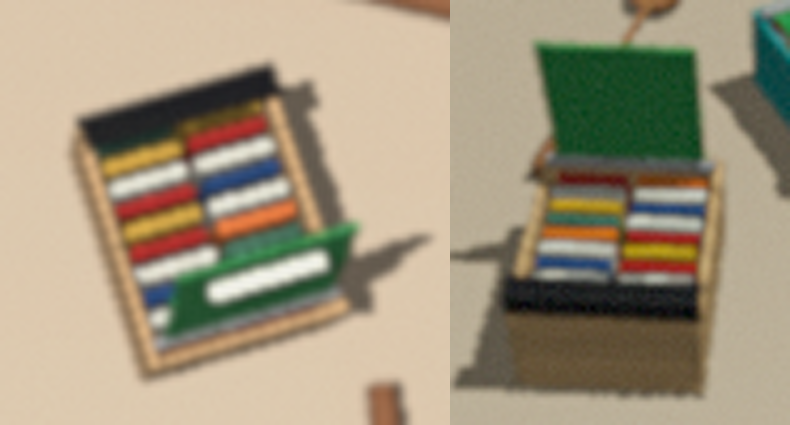

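The crop confirms the bamboo box with tea bags, an upright green flap with a white ridge, and a black lip on the far side. Lip corners in the crop are (79,121), (272,66), (279,90) and (90,150). The hinge-side wall corners are (148,378) and (350,303), and the flap's free edge runs (180,280)–(357,225).

```bash
cat >> h.py <<'E'
def fit(P,Q): # 2D rigid P(box)->Q(world)
    p=P.mean(0);q=Q.mean(0);A=P-p;B=Q-q
    th=np.arctan2((A[:,0]*B[:,1]-A[:,1]*B[:,0]).sum(),(A*B).sum());c,s=np.cos(th),np.sin(th)
    R=np.array([[c,-s],[s,c]]);t=q-R@p;return th,t,np.linalg.norm(P@R.T+t-Q,axis=1)
E
python3 - <<'E'
from h import *
f=lambda a:(np.array(a)+.5)/5-.5+[330,145]
lip=plane("top",f([(79,121),(272,66),(279,90),(90,150)]),.085)[:,:2]
bk=plane("top",f([(148,378),(350,303)]),.07)[:,:2]
P=np.array([[75,60],[75,-60],[55,-60],[55,60],[-75,60],[-75,-60]])/1e3
Q=np.vstack([lip,bk]);print(Q.round(3).tolist());th,t,r=fit(P,Q);print("yaw",th,"t",t,r.round(4))
# scene check: lip top far corners
g=lambda a:(np.array(a)+.5)/4.25-.5+[230,140]
L=plane("scene",g([(505,278),(508,306)])-0*1,0.085) if 0 else plane("scene",g([(512-450,280),(697-450,288)]),.085); print("scene lip inner",L.round(3).tolist())
c,s=np.cos(th),np.sin(th);R=np.array([[c,-s],[s,c]])
print("expected", (np.array([[.055,.06],[.055,-.06]])@R.T+t).round(3)[::-1])
e=f([(180,280),(357,225)])
for a in(1.1,1.2,1.3,1.4,1.45):
    X=[np.r_[R@[-.062+.112*np.cos(a),y]+t,.074+.112*np.sin(a)] for y in(.05,-.05)]
    print(a,(proj("top",X)-e).round(1).tolist())
for n,px,z in(("mug",(441,193),.09),("spoon end",(408,222),.01),("canister",(320,110),.138)): print(n,plane("top",[px],z).round(3))
E
```

```text
[[0.655, -0.061], [0.689, -0.174], [0.675, -0.178], [0.638, -0.068], [0.509, -0.101], [0.553, -0.218]]
yaw 0.30575890381245385 t [ 0.60231058 -0.13886723] [0.0025 0.0026 0.0028 0.0029 0.005  0.004 ]
scene lip inner [[0.678, -0.171, 0.085], [0.645, -0.064, 0.085]]
expected [[ 0.673 -0.18 ]
 [ 0.637 -0.065]]
1.1 [[-5.0, -11.2], [-4.3, -11.1]]
1.2 [[-3.6, -7.9], [-2.7, -7.9]]
1.3 [[-2.1, -4.2], [-1.0, -4.3]]
1.4 [[-0.7, -0.4], [0.6, -0.6]]
1.45 [[0.1, 1.6], [1.4, 1.4]]
mug [[ 0.586 -0.335  0.09 ]]
spoon end [[ 0.511 -0.255  0.01 ]]
canister [[0.812 0.013 0.138]]
```

```bash
cat >> h.py <<'E'
from scipy.spatial.transform import Rotation as Ro
TH,T=.306,np.array([.603,-.138]);RB=Ro.from_euler('z',TH).as_matrix()
def now():
    s=monitor.observe();R=Ro.from_rotvec(s["tcp_rot"]).as_matrix();p=np.array(s["position"])
    b=RB.T@(p-np.r_[T,0]);print("t",round(float(s["clock"]),2),"box xyz mm",(b*1e3).round(1),"F box",(RB.T@s["force"]).round(1),"grip",round(float(s["grip_width"]),3),
     "tool yaw",round(float(np.arctan2(R[1,0],R[0,0])),3));return p,R
def go(*b):
    p,R=now();Rt=np.column_stack([RB[:,0],-RB[:,1],-RB[:,2]]);r=Ro.from_matrix(R.T@Rt).as_rotvec()
    for q in b: print(q,"-> turn",r.round(3),"shift",(R.T@(RB@np.array(q)+np.r_[T,0]-p)).round(4))
E
python3 -c "
from h import *
go((-.100,0,.235),(-.1,0,.14))"
```

```text
t 0.1 box xyz mm [-497.3 -310.2  230.6] F box [-0.4  0.5  0.1] grip 0.086 tool yaw 0.364
(-0.1, 0, 0.235) -> turn [-0.001 -0.     0.058] shift [ 0.4146 -0.2868 -0.004 ]
(-0.1, 0, 0.14) -> turn [-0.001 -0.     0.058] shift [ 0.4146 -0.2866  0.091 ]
```

Call:
step_arm(commands=[[[0,0,0.03,0.1,-0.07,-0.004,1],[0,0,0.058,0.2,-0.14,-0.004,1],[0,0,0.058,0.3,-0.2,-0.004,1],[0,0,0.058,0.4,-0.277,-0.004,1],[0,0,0.058,0.414,-0.287,-0.004,1],[0,0,0.058,0.414,-0.287,-0.004,1],[0,0,0.058,0.414,-0.287,-0.004,1],[0,0,0.058,0.414,-0.287,-0.004,1],[0,0,0.058,0.414,-0.287,-0.004,1],[0,0,0.058,0.414,-0.287,-0.004,1],[0,0,0.058,0.414,-0.287,-0.004,1],[0,0,0.058,0.414,-0.287,-0.004,1]]], force=40)

```text
clock: 1.1
position: [0.5056, -0.1697, 0.2352]
tcp_rot: [-3.105, -0.478, 0.0]
force: [0.3, -1.2, 0.4]
grip_width: 0.0001
```

```bash
python3 -c "
from h import *
go((-.100,0,.235),(-.1,0,.14))"
```

```text
t 1.1 box xyz mm [-102.4   -0.9  235.2] F box [-0.1 -1.2  0.4] grip 0.0 tool yaw 0.306
(-0.1, 0, 0.235) -> turn [-0.  0. -0.] shift [ 0.0024 -0.0009  0.0002]
(-0.1, 0, 0.14) -> turn [-0.  0. -0.] shift [ 0.0024 -0.0009  0.0952]
```

Call:
step_arm(commands=[[[0,0,0,0,0,0.04,1],[0,0,0,0,0,0.075,1],[0,0,0,0.002,0,0.096,1],[0,0,0,0.01,0,0.096,1],[0,0,0,0.02,0,0.096,1],[0,0,0,0.03,0,0.096,1],[0,0,0,0.038,0,0.096,1],[0,0,0,0.045,0,0.097,1],[0,0,0,0.051,0,0.099,1],[0,0,0,0.058,0,0.102,1],[0,0,0,0.063,0,0.105,1],[0,0,0,0.063,0,0.105,1]]])

```text
clock: 2.1
position: [0.5659, -0.1524, 0.1299]
tcp_rot: [-3.105, -0.479, -0.0]
force: [-0.6, 0.1, 0.4]
grip_width: -0.0001
```

```bash
python3 -c "
from h import *
now()
a=eyes.snapshot('scene')[110:250,210:340];b=eyes.snapshot('top')[130:270,310:440]
cv2.imwrite('pics/c1.png',cv2.resize(np.hstack([a,b]),None,fx=3,fy=3,interpolation=2))"
```

```text
t 2.1 box xyz mm [-39.8  -2.5 129.9] F box [-0.5  0.3  0.4] grip -0.0 tool yaw 0.306
```

View pics/c1.png

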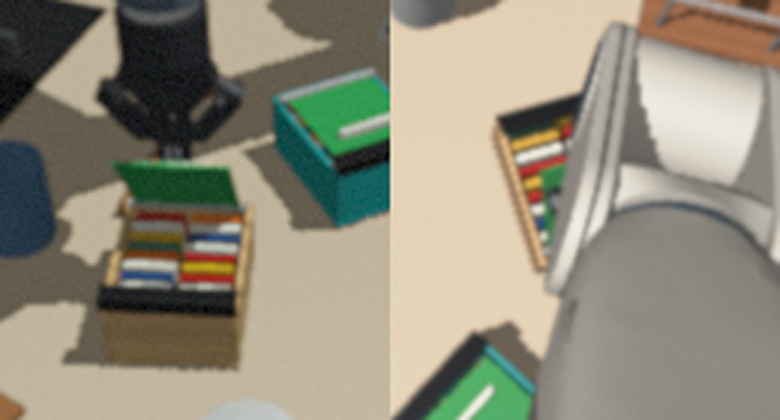

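The flap is folding under the centred finger: its free edge is at about (175,185) in the scene half and the box hasn't moved. I'll continue along the arc.

Call:
step_arm(commands=[[[0,0,0,0.006,-0.001,0.003,1],[0,0,0,0.011,-0.002,0.007,1],[0,0,0,0.016,-0.002,0.012,1],[0,0,0,0.02,-0.002,0.017,1],[0,0,0,0.024,-0.002,0.022,1],[0,0,0,0.027,-0.002,0.028,1],[0,0,0,0.029,-0.002,0.034,1],[0,0,0,0.031,-0.002,0.04,1],[0,0,0,0.032,-0.002,0.045,1],[0,0,0,0.032,-0.002,0.049,1],[0,0,0,0.032,-0.002,0.051,1],[0,0,0,0.032,-0.002,0.051,1]]])

```text
clock: 3.2
position: [0.5946, -0.1411, 0.0787]
tcp_rot: [-3.105, -0.478, 0.001]
force: [0.7, -0.6, 0.7]
grip_width: 0.0001
```

```bash
python3 -c "
from h import *
now()"
```

```text
t 3.2 box xyz mm [-8.9 -0.4 78.7] F box [ 0.5 -0.8  0.7] grip 0.0 tool yaw 0.306
```

Lower in small steps until contact force shows.

Call:
step_arm(commands=[[[0,0,0,0,0,0.001,1],[0,0,0,0,0,0.002,1],[0,0,0,0,0,0.003,1],[0,0,0,0,0,0.003,1]]])

```text
clock: 3.53
position: [0.5948, -0.1411, 0.0763]
tcp_rot: [-3.105, -0.478, 0.0]
force: [-0.3, -0.0, 0.7]
grip_width: 0.0002
```

```bash
python3 -c "
from h import *
now()
a=eyes.snapshot('scene')[130:250,220:320]
cv2.imwrite('pics/c2.png',cv2.resize(a,None,fx=5,fy=5,interpolation=2))"
```

```text
t 3.53 box xyz mm [-8.8 -0.5 76.3] F box [-0.3  0.1  0.7] grip 0.0 tool yaw 0.306
```

View pics/c2.png

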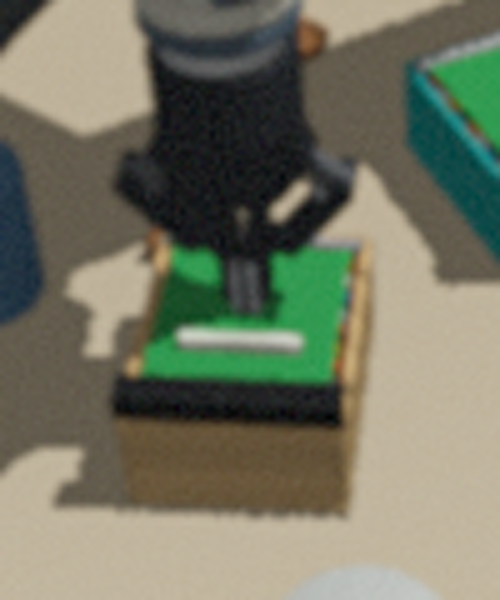

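The flap lies nearly flat. The fingertip is at ~(245,310), just on the hinge side of the ridge at (240,338), and the lip is at (230,395). I'll press a little more.

Call:
step_arm(commands=[[[0,0,0,0,0,0.001,1],[0,0,0,0,0,0.001,1]]])

```text
clock: 3.75
position: [0.595, -0.1412, 0.0756]
tcp_rot: [3.105, 0.479, -0.0]
force: [-1.7, 0.5, 5.6]
grip_width: 0.0001
```

Call:
step_arm(commands=[[[0,0,0,0,0,0.001,1],[0,0,0,0,0,0.001,1]]])

```text
clock: 3.92
position: [0.5953, -0.1412, 0.0751]
tcp_rot: [3.105, 0.478, 0.001]
force: [-2.1, 1.4, 10.1]
grip_width: 0.0001
```

Call:
step_arm(commands=[[[0,0,0,0.001,0,-0.0008,1],[0,0,0,0.003,0,-0.0008,1],[0,0,0,0.005,0,-0.0008,1],[0,0,0,0.007,0,-0.0008,1]]])

```text
clock: 4.25
position: [0.6019, -0.1391, 0.0755]
tcp_rot: [3.105, 0.478, 0.0]
force: [-2.2, -0.5, 5.9]
grip_width: -0.0001
```

```bash
python3 -c "
from h import *
now()"
```

```text
t 4.25 box xyz mm [-1.4 -0.7 75.5] F box [-2.2  0.2  5.9] grip -0.0 tool yaw 0.306
```

Call:
step_arm(commands=[[[0,0,0,0.002,0,0,1],[0,0,0,0.004,0,0,1],[0,0,0,0.006,0,0,1],[0,0,0,0.008,0,0,1]]])

```text
clock: 4.58
position: [0.6096, -0.1367, 0.0755]
tcp_rot: [3.105, 0.479, 0.0]
force: [-1.3, 0.3, 6.8]
grip_width: 0.0
```

Call:
step_arm(commands=[[[0,0,0,0.002,0,0,1],[0,0,0,0.004,0,0,1],[0,0,0,0.006,0,0,1]]])

```text
clock: 4.83
position: [0.6146, -0.135, 0.0753]
tcp_rot: [3.105, 0.479, -0.002]
force: [-3.9, -1.7, 7.4]
grip_width: -0.0001
```

```bash
python3 -c "
from h import *
now()
a=eyes.snapshot('scene')[130:250,220:320]
cv2.imwrite('pics/c3.png',cv2.resize(a,None,fx=5,fy=5,interpolation=2))"
```

```text
t 4.83 box xyz mm [12.  -0.7 75.3] F box [-4.2 -0.4  7.4] grip -0.0 tool yaw 0.306
```

View pics/c3.png

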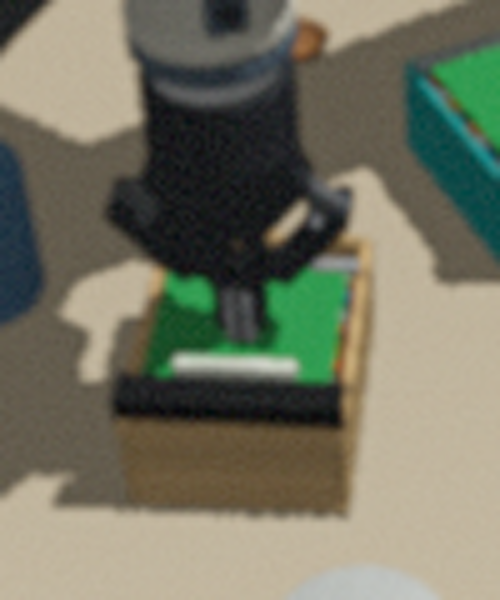

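The ridge has moved up close to the lip (crop (235,363)) and the hinge side has come forward (~(330,262)), so the flap is sliding under the lip. I'll measure the slide from the ridge.

```bash
cat >> h.py <<'E'
def ridge(a):
    m=cv2.inRange(cv2.cvtColor(a,cv2.COLOR_BGR2HSV),(0,0,135),(179,75,255));k=np.zeros_like(m);k[188:212,250:290]=m[188:212,250:290]
    n,l,s,c=cv2.connectedComponentsWithStats(k);i=1+s[1:,4].argmax();print("px",c[i].round(1),"area",s[i,4])
    X=plane("scene",[c[i]],.083)[0];print("ridge box mm",(RB.T@(X-np.r_[T,0])*1e3).round(1),"start expectation 26")
E
python3 - <<'E'
from h import *
for f in("c2","c3"):
    a=np.zeros((400,640,3),np.uint8);a[130:250,220:320]=cv2.resize(cv2.imread(f"pics/{f}.png"),(100,120),interpolation=cv2.INTER_AREA);ridge(a)
E
```

```text
px [267.9 197.2] area 91
ridge box mm [26.3  1.9 83. ] start expectation 26
px [267.3 202.3] area 86
ridge box mm [45.   2.9 83. ] start expectation 26
```

The ridge went from 26.3 to 45.0 mm, so the slide is at about 18 mm, its end stop. The tip presses at flat height, so the edge is under the lip. I'll lift straight off.

Call:
step_arm(commands=[[[0,0,0,0,0,0,1],[0,0,0,0,0,-0.002,1],[0,0,0,0,0,-0.006,1],[0,0,0,0,0,-0.02,1],[0,0,0,0,0,-0.05,1],[0,0,0,-0.01,0,-0.09,1],[0,0,0,-0.04,0,-0.12,1],[0,0,0,-0.08,0,-0.14,1],[0,0,0,-0.12,0,-0.14,1],[0,0,0,-0.15,0,-0.14,1],[0,0,0,-0.15,0,-0.14,1],[0,0,0,-0.15,0,-0.14,1]]])

```text
clock: 5.88
position: [0.4712, -0.1805, 0.2165]
tcp_rot: [3.105, 0.475, 0.003]
force: [1.1, -1.0, -0.0]
grip_width: -0.0
```

```bash
python3 -c "
from h import *
now()
A=eyes.snapshot('scene');ridge(A);a=A[130:250,220:320];b=eyes.snapshot('top')[140:240,330:410]
cv2.imwrite('pics/c4.png',np.hstack([cv2.resize(a,(400,480),interpolation=2),cv2.resize(b,(384,480),interpolation=2)]))"
```

```text
t 5.88 box xyz mm [-138.4   -0.8  216.5] F box [ 0.8 -1.3 -0. ] grip -0.0 tool yaw 0.304
px [266.  200.8] area 86
ridge box mm [39.7 -1.4 83. ] start expectation 26
```

View pics/c4.png

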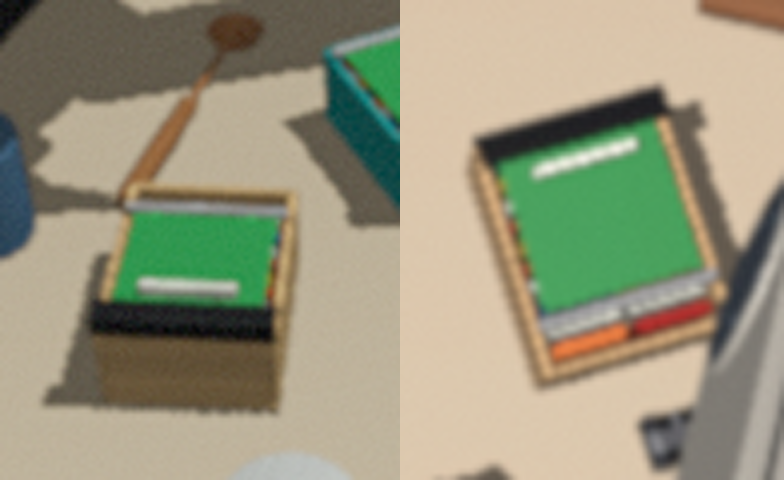

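The flap is flat and stays tucked with the robot clear. In the scene half the ridge is at (188,288) and the lip at (180,318). In the top half the ridge is at (585,158) right next to the lip. One more check from the top view with the flap's 0.04 rad rise included.

```bash
python3 - <<'E'
from h import *
A=eyes.snapshot('scene');a=A
m=cv2.inRange(cv2.cvtColor(A,cv2.COLOR_BGR2HSV),(0,0,135),(179,75,255));k=np.zeros_like(m);k[188:212,250:290]=m[188:212,250:290]
n,l,s,c=cv2.connectedComponentsWithStats(k);i=1+s[1:,4].argmax()
bx=lambda n,uv,z:((plane(n,uv,z)-np.r_[T,0])@RB*1e3).round(1).tolist()
print("scene ridge",bx("scene",[c[i]],.0875))
f=lambda p:((np.array(p)-[400,0]+.5)/4.8-.5+[330,140])
print("top ridge",bx("top",f([[585,158]]),.0885))
print("top lip corners (box 75/60,75/-60,55/-60,55/60)",bx("top",f([[475,137],[660,87],[667,114],[488,162]]),.085))
print("top back wall (-75,+-60)",bx("top",f([[542,384],[730,310]]),.07))
now()
E
```

```text
scene ridge [[44.3, 0.1, 87.5]]
top ridge [[42.4, -1.3, 88.5]]
top lip corners (box 75/60,75/-60,55/-60,55/60) [[74.6, 57.2, 85.0], [71.9, -59.7, 85.0], [54.7, -58.2, 85.0], [57.7, 54.4, 85.0]]
top back wall (-75,+-60) [[-77.1, 63.0, 70.0], [-68.2, -58.9, 70.0]]
t 6.03 box xyz mm [-136.3   -1.1  215.7] F box [ 0.1 -0.8  0.7] grip -0.0 tool yaw 0.306
```

Both views give a slide of about 16–18 mm, and the box has moved no more than about 1–2 mm. I'm handing in.

```bash
python3 -c "
from bench import sign_off
print(sign_off())"
```

```text
the job is handed in; nothing more can be done
None
```

The bamboo tea box is closed and the job is handed in at about 6 s of the 35 s allowed; no verdict is reported. With the gripper shut, I folded the flap down, pressed it flat and slid it forward under the lip. Then I lifted the fingertip straight off.

**Last checks:**
- **Force:** the measured force peaked at about 10 N while pressing, against the 30 N limit.
- **Slide:** two views put the ridge at 42–44 mm, against 26 mm at the start, so the flap is about 16–18 mm home (12 mm needed).
- **Holding:** the flap lay flat and tucked with the robot clear.
- **Box:** it stayed within a few mm of its place, about the accuracy of my measurement.
- **Bystanders:** the robot went near none of them, but I did not measure their positions afterwards.

**Differences from the plan:**
- **Ridge not used:** the flap slid by fingertip friction, with the tip about 19 mm short of the ridge, so it was not strictly pushed by the ridge as you asked.
- **One reading differed:** the first ridge reading after release was 39.7 mm. It assumed a fully flat flap; allowing for the expected 0.04 rad rise against the lip, it agrees with the others.

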